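# Polish the wavy edge of a hanging stone lamp

### The arm

A 6-joint arm with a two-finger parallel gripper is mounted at the origin on the work surface. World frame = base frame: x ahead of the robot, y to its left, z up, the work surface at z = 0. Lengths are in m, angles in rad, forces in N, time in s.
With the tool pointing down it reaches from about 0.375 to 0.9 m from the base axis. Payload 3.1 kg.
Tool frame: the origin (TCP) lies between the finger pads; the fingertips stand robot.tip_extent ahead of it and the grasp point (between the pads) lies 3 mm ahead of it (robot.tip_extent is the distance from the TCP to the fingertips, in m); z points along the fingers, x is the direction in which the jaws open and shut, and the axes are right-handed (so a half turn about z gives the same grasp; the last joint's range is limited). The gripper opens to 87 mm and grips with 3 to 60 N. Pads are 19 mm wide; open, the fingers measure 117 mm over their backs; the gripper's body (75 mm by 190 mm) begins 51 mm behind the grasp point.
Start: joints at [1.042, 0.527, 1.433, -0, 1.181, -0.178], TCP at [0.215, 0.587, 0.245] pointing down, gripper open.
Joint ranges: [-3.08, 3.08], [-0.75, 2.2], [0.22, 2.44], [-1.43, 4.57], [0, 2.65], [-2.85, 2.85]. Speed limits (rad/s): [2.79, 2.79, 3.14, 3.14, 3.14, 3.14].

### API

Orientations are given as a unit quaternion [x, y, z, w].
In Python, from rig import robot, cams gives the robot as it stands.
- The arm moves only by the tool carry_out, never from a script. Its argument "steps" is a list of rows, each a list of 3 entries, a list of its own where there are three numbers: the shift along the world's x, y, z in cm, then the turn about the world's z in degrees, then the closure, from 0 (fully open) to 1 (shut). In form: [[[dx, dy, dz], spin, fingers], ...]. A call has 1 to 10 rows; each row shifts and turns the pose as measured when the row begins; what a row does not reach is not made up. A row lasts 1/10 s, in which the tool goes at most 50 mm and 8.59 degrees, less where a joint would pass 70% of its speed; a pose out of reach is approached as far as the arm can. A call with a gripper value outside its range is refused whole. The fingers move at their own pace and stop on an object; "squeeze" is the grip in N (left out, the last holds). Time passes only in rows, so rows that do not move let the fingers close. It gives the time, the measured TCP pose, the force and the opening at its end, in the units of the state.
- robot.get_obs(): the state, without advancing time (a new reading comes with each control period).
- cams.camera(name): name is "side" or "top"; returns a dict with "pixels" (400x640x3 uint8, red, green, blue), "fx", "fy", "cx", "cy" (pixels), "k1" (the pictures are not rectified: a ray, as slopes to the right and down, at radius r is drawn at 1 + k1 r^2 times it, then the intrinsics apply), "eye" and "rotation" of the camera in the world. Camera axes: x right, y up, looking along -z (the intrinsics and any distortion apply to the point x, -y, -z); pixel columns grow to the right and rows downward; lengths in m; the calibration is good to about 2 mm. A picture is of the moment at which its call begins. There is no depth.
- robot.hand_in(): hands the job in, once; it reports no verdict.
The state is a dict: "time": time; "q": joint angles; "joint_velocities": joint speeds; "joint_torque": joint torques, N m; "position": TCP position; "tool_rot": TCP orientation; "ft_force": force on the tool from outside, world axes, zero at the start; "moment": the same for the moment, N m; "grip_width": finger opening in m.
Only numpy, scipy, OpenCV 4.12 (cv2) and the standard library are available. Lean on these libraries where they do the work, as an engineer would, in place of code of your own. Each camera call takes 0.05 s, during which the arm holds its last target. There are 200 camera calls.

### The job

The stone pendant lamp has been let down over the coffee table and swings freely: take the felt polishing pad by its yellow handle and rub it along the lamp's wavy front edge in one slow stroke of about ten seconds, from the left (brass) end to the right (black) end, pressing with about 7.5 N (at least 5.5 and at most 9.5 N) all the way and not lifting off in between. Only the felt may touch the lamp; at the end ease off gently so that the lamp is never flung or left swinging, and stand the pad upright back on its round cork mat and let go. Leave the green glass tumbler standing where it is.

Things in the scene. Friction and masses are not known exactly. Their poses are not given: they have to be found in the camera images.
- slab: beige stone bar of the pendant lamp: 360 mm long (y), about 130 mm deep (x), 50 mm thick (z). Origin at its centre, 180 mm above the table at rest; x away from the robot, y along the bar to the left, z up. Left end capped in brass, right end in black. Three brass arms behind it carry a dark driver housing (its counterweight) 280 mm farther back; all is one rigid piece
- front_mid (a point): middle of the bar's wavy, upright front edge (slab frame: x = -65, y = 0 mm). The edge's x in the slab frame is -65 - 14*sin(2*pi*y/360) mm, y in mm from -180 to 180: a bulge towards the robot at y = +90 (left), a hollow at y = -90 (right). Friction coefficient of felt on stone 0.33 to 0.6: rubbing drags the lamp along by 10 to 110 mm, so the pad must follow its motion
- stem_foot (a point): top of the hub (slab frame x = 140, y = 0, z = 30 mm) where the 12 mm brass stem stands, hung from a fixed swivel 600 mm above the bar's level: it swings both ways, no twist. Lamp 5 kg nominal (truly 3.2 to 9.5 kg). It pulls back with 82 N per metre of shift (nominal), period 1.55 s, dying by e in about 0.8 s. Pushed away 90 mm it tilts 0.15 rad, the front edge sinking about 25 mm
- pad: polishing pad, 0.25 kg, standing upright on its mat: round grey felt disc, radius 30 mm, 50 mm high, with a square yellow handle above it, 28 x 28 mm, from 50 to 135 mm above the underside. Origin at the centre of the underside, z up, x and y square to the handle's flat sides. Grip the handle about 105 mm above the underside
- pad_mid (a point): centre of the felt disc, 25 mm above the pad's underside; 30 mm from the stone when the felt's round side touches it. For rubbing hold it upright at the height of the bar's centre, 180 mm above the table at rest (within 30 mm)
- mat: fixed round cork mat, 110 mm across, 4 mm thick, lying on the table left or right of the lamp; origin at the centre of its underside. The pad starts at its centre
- tumbler: bystander: green glass tumbler, 72 mm wide, 85 mm high, standing on the table on the other side of the lamp from the mat; origin at the centre of its underside

How it is judged:
On the way, in this order (a step that is already met when the one before it is completed fails the run):
1. the pad presses on the front edge at the left (brass) end with 5.5 to 9.5 N for 0.5 s (y of pad_mid in the frame of slab between 0.118 and 0.178 m and x of pad_mid in the frame of slab below -0.06 m and z of pad_mid in the frame of slab between -0.045 and 0.045 m and contact force between pad and slab between 5.5 and 9.5 N), for 0.5 s.
2. the pad presses on the front edge at the bulge with 5.5 to 9.5 N for 0.5 s (y of pad_mid in the frame of slab between 0.071 and 0.118 m and x of pad_mid in the frame of slab below -0.06 m and z of pad_mid in the frame of slab between -0.045 and 0.045 m and contact force between pad and slab between 5.5 and 9.5 N), for 0.5 s.
3. the pad presses on the front edge at the right flank of the bulge with 5.5 to 9.5 N for 0.5 s (y of pad_mid in the frame of slab between 0.024 and 0.071 m and x of pad_mid in the frame of slab below -0.06 m and z of pad_mid in the frame of slab between -0.045 and 0.045 m and contact force between pad and slab between 5.5 and 9.5 N), for 0.5 s.
4. the pad presses on the front edge at the middle with 5.5 to 9.5 N for 0.5 s (y of pad_mid in the frame of slab between -0.024 and 0.024 m and x of pad_mid in the frame of slab below -0.06 m and z of pad_mid in the frame of slab between -0.045 and 0.045 m and contact force between pad and slab between 5.5 and 9.5 N), for 0.5 s.
5. the pad presses on the front edge at the way into the hollow with 5.5 to 9.5 N for 0.5 s (y of pad_mid in the frame of slab between -0.071 and -0.024 m and x of pad_mid in the frame of slab below -0.06 m and z of pad_mid in the frame of slab between -0.045 and 0.045 m and contact force between pad and slab between 5.5 and 9.5 N), for 0.5 s.
6. the pad presses on the front edge at the hollow with 5.5 to 9.5 N for 0.5 s (y of pad_mid in the frame of slab between -0.118 and -0.071 m and x of pad_mid in the frame of slab below -0.06 m and z of pad_mid in the frame of slab between -0.045 and 0.045 m and contact force between pad and slab between 5.5 and 9.5 N), for 0.5 s.
7. the pad presses on the front edge at the right (black) end with 5.5 to 9.5 N for 0.5 s (y of pad_mid in the frame of slab between -0.178 and -0.118 m and x of pad_mid in the frame of slab below -0.06 m and z of pad_mid in the frame of slab between -0.045 and 0.045 m and contact force between pad and slab between 5.5 and 9.5 N), for 0.5 s.
8. the pad has been taken off and the lamp hangs still where it hung at the start (contact force between pad and slab below 0.05 N and linear speed of slab below 0.05 m/s and distance of slab from where it was at the start of the episode below 0.02 m), for 0.3 s.
At the end, for the whole second after the job is handed in: The pad stands upright (within 0.1 rad) and at rest on the cork mat, its centre within 30 mm of the mat's centre, and the lamp hangs where it hung at the start (within 20 mm) and still (under 0.05 m/s), touched by nothing (all of step 8 and horizontal distance between pad and mat below 0.03 m and height (world z) of pad below 0.01 m and angle between pad's own z axis and vertical below 0.1 rad and linear speed of pad below 0.02 m/s).
It fails at once if the pad hits the lamp hard (over 18 N) (contact force between pad and slab above 18 N).
It fails at once if the lamp is flung (faster than 0.3 m/s) (linear speed of slab above 0.3 m/s).
It fails at once if the fingers or the arm touch the lamp (contact force between any of the arm, the fingers and slab above 0.5 N).
It fails at once if the pad is about 12 to 27 mm off the edge in the middle part of the stroke (lifted off) ((y of pad_mid in the frame of slab between 0.024 and 0.071 m and z of pad_mid in the frame of slab between -0.045 and 0.045 m and x of pad_mid in the frame of slab between -0.135 and -0.12 m) or (y of pad_mid in the frame of slab between -0.024 and 0.024 m and z of pad_mid in the frame of slab between -0.045 and 0.045 m and x of pad_mid in the frame of slab between -0.128 and -0.113 m) or (y of pad_mid in the frame of slab between -0.071 and -0.024 m and z of pad_mid in the frame of slab between -0.045 and 0.045 m and x of pad_mid in the frame of slab between -0.116 and -0.101 m)).
It fails at once if the tumbler is moved by more than 30 mm or tipped (distance of tumbler from where it was at the start of the episode above 0.03 m or angle between tumbler's own z axis and vertical above 0.4 rad).
It also fails if it takes over 72 s, if anything falls off the work surface, if the arm or the gripper's body presses on something with over 40 N, if the wrist force passes 120 N, or if a joint passes its speed limit or range.

## Working session

There is one attempt and no reset: what is moved stays moved. The work goes in short steps, Python scripts to look and compute and a tool call to move; the robot and the scene stay as the last step left them, time stands still between calls to the robot, and variables do not carry over. Pictures are saved under pics/ and viewed, about 8 in all and at most 12, crops included, and the job is handed in when it is done.

Besides the shell and the picture viewer there is one more tool, called after "Request:" by a JSON object that holds its "name" and its "arguments", one argument or row to a line. carry_out: Moves the arm, as the interface text tells. Its arguments: {"type":"object","properties":{"steps":{"type":"array"},"squeeze":{"type":"number"}},"required":["steps"]}

```bash
ls; mkdir -p pics
python3 - <<'E'
from rig import robot,cams
import cv2
print(robot.tip_extent, robot.get_obs())
for n in("side","top"):
    c=cams.camera(n); cv2.imwrite(f"pics/{n}0.png",c["pixels"][:,:,::-1]); print({k:v for k,v in c.items() if k!="pixels"})
E
```

```text
pics
0.022 {'time': 0.0, 'q': array([ 1.04150412e+00,  5.28450882e-01,  1.43387475e+00, -8.54831760e-06,
        1.18140348e+00, -1.78470737e-01]), 'joint_velocities': array([-0.00049668, -0.00032325, -0.000452  ,  0.00037828, -0.002029  ,
       -0.00039873]), 'joint_torque': array([ 9.03946457e-04, -4.40039062e+01, -1.76594514e+01,  6.33924454e-02,
        5.82376169e-02, -1.94509689e-04]), 'position': array([0.21440476, 0.58635603, 0.24358974]), 'tool_rot': array([ 8.19653821e-01,  5.72858161e-01, -9.68655910e-04,  4.50376700e-04]), 'ft_force': array([-0.55311857, -0.56355047, -0.55689207]), 'moment': array([ 0.01339387, -0.02154763,  0.0078552 ]), 'grip_width': 0.08698461658696188}
{'fx': 413.91365673740313, 'fy': 413.91365673740313, 'cx': 317.46467306146457, 'cy': 201.77300479849055, 'k1': -0.09827552679910499, 'eye': array([ 0.34855729, -0.8436548 ,  0.71533647]), 'rotation': array([ 0.47153941, -0.06270533, -0.10735117,  0.87303743])}
{'fx': 516.1551734264635, 'fy': 516.1551734264635, 'cx': 318.9122810977166, 'cy': 201.6304704047312, 'k1': 0.009339297629067666, 'eye': array([ 0.3333809 , -0.01672312,  1.36292627]), 'rotation': array([ 0.07659685, -0.06867777, -0.66576058,  0.73903933])}
```

View pics/side0.png

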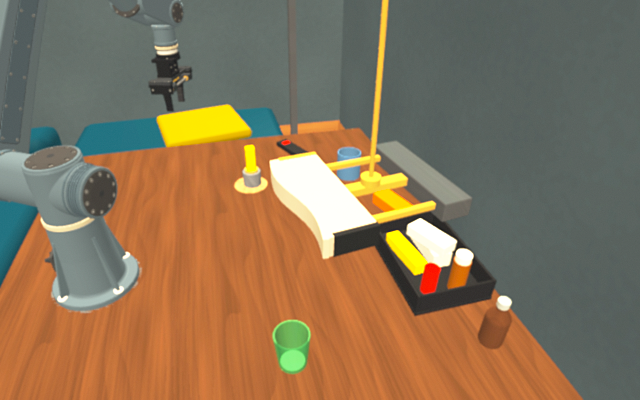

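View pics/top0.png

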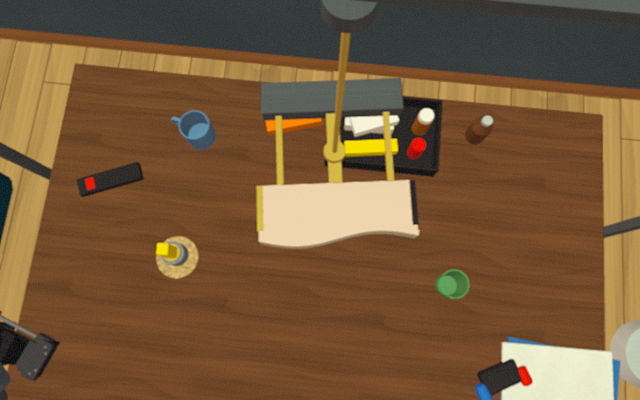

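The top view shows the handle top at (163,250), the mat at (177,257) and the slab's top corners at about (257,186), (412,181), (259,234) and (418,232). The tumbler is at (453,284). In the side view the pad is at (250,165) and the black end's front top corner at about (332,232).

```bash
cat > h.py <<'E'
import numpy as np, cv2
from scipy.spatial.transform import Rotation as R
def setup(c):
    M=np.diag([1,-1,-1])@R.from_quat(c["rotation"]).as_matrix().T
    K=np.array([[c["fx"],0,c["cx"]],[0,c["fy"],c["cy"]],[0,0,1.]])
    return K,np.array([c["k1"],0,0,0]),M,np.array(c["eye"])
def proj(c,P):
    K,d,M,e=setup(c); return cv2.projectPoints(np.atleast_2d(P).astype(float),cv2.Rodrigues(M)[0],-M@e,K,d)[0][:,0]
def at_z(c,uv,z):
    K,d,M,e=setup(c); n=cv2.undistortPoints(np.array(uv,float).reshape(-1,1,2),K,d)[:,0]
    r=np.c_[n,np.ones(len(n))]@M; return e+r*((z-e[2])/r[:,2])[:,None]
E
python3 - <<'E'
from rig import robot,cams
from h import *
np.set_printoptions(precision=4,suppress=True)
T=cams.camera("top");S=cams.camera("side")
print("slab top",at_z(T,[(257,186),(412,181),(259,234),(418,232)],.205))
print("handle",at_z(T,[(163,250)],.139)); print("mat T",at_z(T,[(177,257)],.004),"S",at_z(S,[(251,185)],.004))
print("tumbler base",at_z(T,[(449,286)],.0),at_z(S,[(292,361)],0))
print("handle side top",at_z(S,[(250,148)],.139))
p=T["pixels"]; cv2.imwrite("pics/crop.png",np.hstack([cv2.resize(p[225:290,145:210],(390,390),interpolation=2),cv2.resize(S["pixels"][140:205,220:285],(390,390),interpolation=2)])[:,:,::-1])
b=p[165:255,245:430]; cv2.imwrite("pics/slab.png",cv2.resize(b,None,fx=4.3,fy=4.3,interpolation=2)[:,:,::-1])
E
```

```text
slab top [[ 0.5959  0.1549  0.205 ]
 [ 0.6449 -0.1998  0.205 ]
 [ 0.4856  0.136   0.205 ]
 [ 0.5276 -0.2213  0.205 ]]
handle [[0.4327 0.3664 0.139 ]]
mat T [[0.4292 0.3691 0.004 ]] S [[0.4313 0.3602 0.004 ]]
tumbler base [[ 0.4286 -0.347   0.    ]] [[ 0.4304 -0.3389  0.    ]]
handle side top [[0.4388 0.3621 0.139 ]]
```

View pics/crop.png

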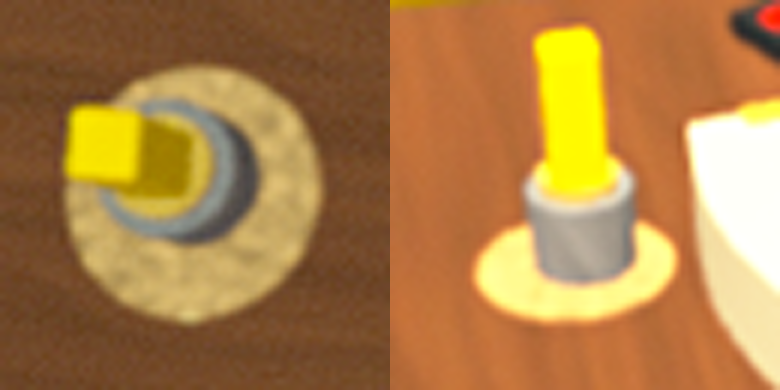

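View pics/slab.png

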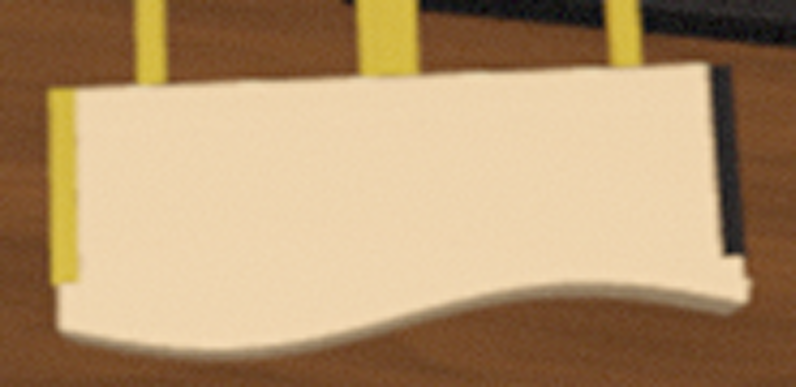

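Enlarged, the handle's top face is centred at (162.5,249) and the mat at (177.2,257.2). The slab's top corners are at (256.6,186), (415,180.3), (258.5,241.7) and (418.7,231.5), all in full-frame pixels.

Run:
```python
from rig import robot,cams
from h import *
from scipy.optimize import least_squares
np.set_printoptions(precision=4,suppress=True)
T=cams.camera("top");S=cams.camera("side")
crop=np.array([(50,90),(733,66),(58,330),(748,287),(560,284),(228,348),(400,317)])/4.3+[245,165]
def edge(y): return -.065-.014*np.sin(2*np.pi*y/.36)
def f(p,full=False):
    c,s=np.cos(p[2]),np.sin(p[2])
    W=lambda x,y,z:np.array([p[0]+c*x-s*y,p[1]+s*x+c*y,z])
    cor=proj(T,[W(.065,.18,.205),W(.065,-.18,.205),W(-.065,.18,.205),W(-.065,-.18,.205)])-crop[:4]
    ys=np.linspace(-.18,.18,73); E=proj(T,[W(edge(y),y,.205) for y in ys])
    v=[np.interp(u,E[::-1,0],E[::-1,1])-w for u,w in crop[4:]]
    sd=proj(S,[W(-.065,-.18,.205)])-[332,235]
    if full: print(cor,v,sd)
    return np.r_[cor.ravel(),v]
r=least_squares(f,[.56,-.03,.137],loss="soft_l1"); print(r.x); f(r.x,1)
print("handle T",at_z(T,[(162.5,249)],.139),"mat",at_z(T,[(177.2,257.2)],.004),"felt top S",at_z(S,[(220+580/6,140+75/6)],.139), "mat S",at_z(S,[(220+185/6,140+270/6)],.004))
q=at_z(T,np.array([(72,105),(145,112),(138,182),(66,178)])/6+[145,225],.139); d=np.diff(q[[0,1,2,3,0]],axis=0); print(np.degrees(np.arctan2(d[:,1],d[:,0]))%90, np.linalg.norm(d,axis=1))
```

```text
[ 0.5588 -0.0351  0.1467]
[[ 1.4561 -0.1867]
 [-1.66   -1.0412]
 [ 0.6459  0.0157]
 [-0.5453  3.3025]] [np.float64(-0.2867231072420964), np.float64(0.3582105010850114), np.float64(-0.08867541563162717)] [[-9.7117  4.3783]]
handle T [[0.4349 0.368  0.139 ]] mat [[0.4287 0.3685 0.004 ]] felt top S [[0.6371 0.2812 0.139 ]] mat S [[0.4308 0.3604 0.004 ]]
[0.4675 3.7076 2.7656 5.0019] [0.0292 0.0278 0.0285 0.029 ]
```

Request:
{"name": "carry_out", "arguments": {
  "steps": [
    [[2.8, -2.8, 0], -8.4, 0],
    [[2.8, -2.8, 0], -8.4, 0],
    [[2.8, -2.8, 0], -8.4, 0],
    [[2.8, -2.8, 0], -8.4, 0],
    [[2.8, -2.8, 0], -8.4, 0],
    [[2.8, -2.8, 0], -8.4, 0],
    [[2.8, -2.8, 0], -8.4, 0],
    [[2.3, -2.5, 0], -8.2, 0]
  ],
  "squeeze": 50
}}

```text
time: 1.1
position: [0.4367, 0.3612, 0.2442]
tool_rot: [1.0, 0.011, 0.001, -0.001]
ft_force: [-0.1, 0.3, -0.1]
grip_width: 0.0868
```

Request:
{"name": "carry_out", "arguments": {
  "steps": [
    [[-0.3, 0.4, -2], 1.5, 0],
    [[0, 0, -3], 0, 0],
    [[0, 0, -3], 0, 0],
    [[0, 0, -3], 0, 0],
    [[0, 0, 0], 0, 0]
  ]
}}

```text
time: 1.6
position: [0.4409, 0.3611, 0.1334]
tool_rot: [1.0, 0.018, 0.006, -0.002]
ft_force: [-0.4, -0.8, 0.7]
grip_width: 0.0869
```

Run:
```python
from rig import robot,cams
import cv2,numpy as np
a=cams.camera("side")["pixels"][110:210,195:295];b=cams.camera("top")["pixels"][200:300,115:215]
cv2.imwrite("pics/g.png",cv2.resize(np.hstack([a,b]),(800,400),interpolation=2)[:,:,::-1]); print(robot.get_obs()["position"])
```

```text
[0.44326647 0.36265865 0.13690916]
```

View pics/g.png

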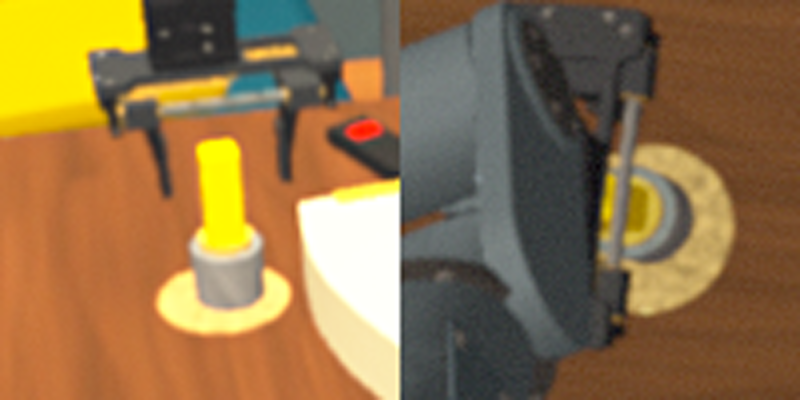

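The side crop shows the open fingers either side of the handle, with the tips about 4 mm too far in +x. The top view is mostly hidden by the arm. I'll correct, go down and grip.

Request:
{"name": "carry_out", "arguments": {
  "steps": [
    [[-0.8, 0.4, 0], 0, 0],
    [[0, 0, -1.3], 0, 0],
    [[0, 0, -1.2], 0, 0],
    [[0, 0, 0], 0, 0]
  ]
}}

```text
time: 2.1
position: [0.4371, 0.3694, 0.1156]
tool_rot: [1.0, 0.019, 0.014, -0.007]
ft_force: [-0.5, 0.3, 0.3]
grip_width: 0.087
```

```bash
python3 -c "
from rig import robot;o=robot.get_obs();print(o['position'],o['ft_force'])"
```

```text
[0.43710695 0.36936292 0.11555584] [-0.48179814  0.27387243  0.27421807]
```

Request:
{"name": "carry_out", "arguments": {
  "steps": [
    [[-0.1, -0.2, -0.3], 0, 0.3],
    [[0, 0, 0], 0, 0.6],
    [[0, 0, 0], 0, 1],
    [[0, 0, 0], 0, 1],
    [[0, 0, 0], 0, 1],
    [[0, 0, 0], 0, 1],
    [[0, 0, 0], 0, 1],
    [[0, 0, 0], 0, 1]
  ]
}}

```text
time: 2.9
position: [0.4368, 0.3674, 0.1129]
tool_rot: [1.0, 0.019, 0.015, -0.007]
ft_force: [0.2, -0.6, -0.0]
grip_width: 0.0311
```

Request:
{"name": "carry_out", "arguments": {
  "steps": [
    [[0, 0, 0], 0, 1],
    [[0, 0, 0], 0, 1],
    [[0, 0, 0], 0, 1]
  ]
}}

```text
time: 3.2
position: [0.4354, 0.3673, 0.1133]
tool_rot: [1.0, 0.019, 0.013, -0.007]
ft_force: [-0.5, -0.3, 0.3]
grip_width: 0.0274
```

Request:
{"name": "carry_out", "arguments": {
  "steps": [
    [[0, 0, 1.5], 0, 1],
    [[0, 0, 2.5], 0, 1],
    [[0, 0, 2.5], 0, 1],
    [[0, 0, 2.5], 0, 1],
    [[0, 0, 2.5], 0, 1],
    [[0, 0, 2.5], 0, 1],
    [[0, 0, 1], 0, 1],
    [[0, 0, 0], 0, 1]
  ]
}}

```text
time: 4.0
position: [0.4322, 0.3643, 0.2625]
tool_rot: [1.0, 0.019, 0.009, -0.004]
ft_force: [0.4, 0.0, -3.6]
grip_width: 0.0277
```

Request:
{"name": "carry_out", "arguments": {
  "steps": [
    [[-0.4, -1.5, 0], 0, 1],
    [[-0.4, -2.5, 0], 0.8, 1],
    [[-0.4, -2.9, 0], 0.8, 1],
    [[-0.4, -2.9, 0], 0.8, 1],
    [[-0.4, -2.9, 0], 0.8, 1],
    [[-0.4, -2.9, 0], 0.8, 1],
    [[-0.4, -2.9, 0], 0.8, 1],
    [[-0.4, -2.9, 0], 0.8, 1],
    [[-0.4, -2.5, 0], 0, 1],
    [[0, -1.5, 0], 0, 1]
  ]
}}

```text
time: 5.0
position: [0.386, 0.1016, 0.2477]
tool_rot: [0.997, 0.073, -0.003, -0.002]
ft_force: [1.3, 0.5, -2.0]
grip_width: 0.0276
```

Request:
{"name": "carry_out", "arguments": {
  "steps": [
    [[0, 0, 0], 0, 1],
    [[0, 0, 0], 0, 1],
    [[0, 0, 0], 0, 1]
  ]
}}

```text
time: 5.3
position: [0.3842, 0.1005, 0.2451]
tool_rot: [0.997, 0.07, -0.006, -0.002]
ft_force: [1.2, 0.2, -2.8]
grip_width: 0.0277
```

Request:
{"name": "carry_out", "arguments": {
  "steps": [
    [[0.4, -0.2, 0.6], 0, 1],
    [[0.5, -0.3, 0.6], 0, 1],
    [[0.3, 0, 0.4], 0, 1]
  ]
}}

```text
time: 5.6
position: [0.3964, 0.097, 0.2614]
tool_rot: [0.997, 0.072, -0.007, -0.002]
ft_force: [-0.3, 0.3, -3.1]
grip_width: 0.0276
```

```bash
cat > t.py <<'E'
from rig import robot,cams
import numpy as np,sys
np.set_printoptions(precision=4,suppress=True)
n=int(sys.argv[1]);F=[]
for i in range(n):
    im=cams.camera("side"); F.append(robot.get_obs()["ft_force"])
o=robot.get_obs();print(o["time"],o["position"],np.mean(F,0),np.std(F,0))
if len(sys.argv)>2:
    import cv2; cv2.imwrite(sys.argv[2],im["pixels"][60:300,180:500,::-1])
E
python3 t.py 8 pics/a.png
```

```text
6.0 [0.3948 0.0969 0.2605] [-0.317  -0.2325 -2.7851] [0.4863 0.5719 0.8075]
```

View pics/a.png

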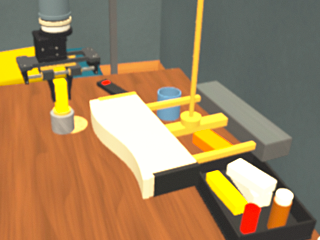

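Request:
{"name": "carry_out", "arguments": {
  "steps": [
    [[0.6, 0.1, 0], 0, 1],
    [[0.7, 0.1, 0], 0, 1],
    [[0.6, 0.1, 0], 0, 1],
    [[0.4, 0, 0], 0, 1],
    [[0.3, 0, 0], 0, 1],
    [[0.2, 0, 0], 0, 1],
    [[0.2, 0, 0], 0, 1],
    [[0.2, 0, 0], 0, 1],
    [[0.2, 0, 0], 0, 1],
    [[0.2, 0, 0], 0, 1]
  ]
}}

```text
time: 7.0
position: [0.4338, 0.1001, 0.2599]
tool_rot: [0.997, 0.072, -0.009, -0.003]
ft_force: [0.6, 0.1, -2.6]
grip_width: 0.0279
```

Request:
{"name": "carry_out", "arguments": {
  "steps": [
    [[0.2, 0, 0], 0, 1],
    [[0.2, 0, 0], 0, 1],
    [[0.2, 0, 0], 0, 1],
    [[0.3, 0.1, 0], 0, 1],
    [[0.3, 0, -0.1], 0, 1],
    [[0.3, 0, 0], 0, 1],
    [[0.3, 0.1, -0.1], 0, 1],
    [[0.3, 0, 0], 0, 1],
    [[0.3, 0.1, 0], 0, 1],
    [[0.3, 0, 0], 0, 1]
  ]
}}

```text
time: 8.0
position: [0.4582, 0.1038, 0.2559]
tool_rot: [0.997, 0.072, -0.015, -0.003]
ft_force: [-2.7, -1.0, -4.3]
grip_width: 0.0279
```

```bash
python3 t.py 5 pics/b.png
```

```text
8.25 [0.459  0.1034 0.2564] [-1.5128 -0.1577 -3.0165] [0.5466 0.2787 0.7925]
```

Request:
{"name": "carry_out", "arguments": {
  "steps": [
    [[0.4, 0.1, -0.1], 0, 1],
    [[0.5, 0.1, 0], 0, 1],
    [[0.5, 0, -0.1], 0, 1],
    [[0.5, 0.1, -0.1], 0, 1],
    [[0.5, 0.1, -0.1], 0, 1],
    [[0.5, 0, -0.1], 0, 1],
    [[0.4, 0.1, -0.1], 0, 1],
    [[0.3, 0, -0.1], 0, 1],
    [[0.2, 0, 0], 0, 1]
  ]
}}

```text
time: 9.15
position: [0.4945, 0.1089, 0.2471]
tool_rot: [0.997, 0.072, -0.021, -0.003]
ft_force: [-5.1, -0.9, -4.1]
grip_width: 0.0278
```

```bash
python3 t.py 6
```

```text
9.45 [0.4936 0.109  0.2474] [-5.6941 -0.0094 -3.0863] [0.7536 0.347  0.5965]
```

Request:
{"name": "carry_out", "arguments": {
  "steps": [
    [[0.3, 0, -0.1], 0, 1],
    [[0.4, 0.1, -0.1], 0, 1],
    [[0.4, 0, 0], 0, 1],
    [[0.3, 0, -0.1], 0, 1],
    [[0.2, 0, 0], 0, 1],
    [[0.1, 0, 0], 0, 1]
  ]
}}

```text
time: 10.05
position: [0.5045, 0.1095, 0.2443]
tool_rot: [0.997, 0.072, -0.029, -0.003]
ft_force: [-5.9, 0.8, -1.7]
grip_width: 0.0275
```

```bash
python3 t.py 8 pics/c.png
```

```text
10.45 [0.5043 0.1094 0.2444] [-6.0562 -0.0373 -1.8775] [0.7007 0.6488 0.6483]
```

View pics/c.png

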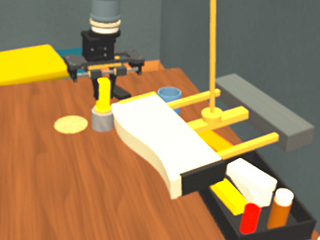

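The pad sits against the brass end, and the force of about 6 N implies k ≈ 105 N/m. I'll press a bit more.

Request:
{"name": "carry_out", "arguments": {
  "steps": [
    [[0.6, 0, 0], 0, 1],
    [[0.6, 0, 0], 0, 1],
    [[0.5, -0.1, 0], 0, 1],
    [[0.3, -0.1, 0], 0, 1]
  ]
}}

```text
time: 10.85
position: [0.5146, 0.1079, 0.2423]
tool_rot: [0.997, 0.073, -0.04, -0.004]
ft_force: [-6.8, -0.5, -1.6]
grip_width: 0.0276
```

```bash
cat > u.py <<'E'
# hold n frames, average force, estimate the pad's place in the slab frame
from rig import robot,cams
import numpy as np,sys
from scipy.spatial.transform import Rotation as R
np.set_printoptions(precision=3,suppress=True)
F=[robot.get_obs()["ft_force"]]
for i in range(int(sys.argv[1])): cams.camera("side"); F.append(robot.get_obs()["ft_force"])
o=robot.get_obs(); F=np.mean(F,0)-[-.1,-.05,-2.6]
tz=R.from_quat(o["tool_rot"]).as_matrix()[:,2]-[.027,.013,0]
pm=o["position"]+[.084*tz[0],.084*tz[1],-.084]
k=float(sys.argv[2]); sh=-F[:2]/k; d=pm[:2]-[.5588,-.0351]-sh
c,s=np.cos(.145),np.sin(.145); X,Y=c*d[0]+s*d[1],-s*d[0]+c*d[1]
fs=[c*F[0]+s*F[1],-s*F[0]+c*F[1]]
S=c*sh[0]+s*sh[1]; L=-s*sh[0]+c*sh[1]
ze=.18-S/.6*(.14-X)+L/.6*Y*1.+(S*S+L*L)/1.2
print("t",round(o["time"],2),"tcp",o["position"],"F",F,"|Fxy|",round(np.hypot(*F[:2]),2),"slabF",np.array(fs),"pad in slab",X,Y,"tilt",tz[:2],"pad z",pm[2],"edge z",round(ze,3),"speed x exp",-.065-.014*np.sin(2*np.pi*Y/.36)-.03)
E
python3 u.py 6 105
```

```text
t 11.15 tcp [0.514 0.108 0.242] F [-6.824  0.384 -0.065] |Fxy| 6.84 slabF [-6.697  1.366] pad in slab -0.09633211995232902 0.1615861472175952 tilt [-0.108 -0.011] pad z 0.15846501401401197 edge z 0.155 speed x exp -0.09942229821313392
```

Request:
{"name": "carry_out", "arguments": {
  "steps": [
    [[0.3, -0.6, 0.2], 0, 1],
    [[0.4, -0.7, 0.3], 0, 1],
    [[0.3, -0.7, 0.2], 0, 1]
  ],
  "squeeze": 60
}}

```text
time: 11.45
position: [0.5127, 0.0916, 0.2452]
tool_rot: [0.996, 0.073, -0.055, -0.009]
ft_force: [-7.1, 2.6, -5.5]
grip_width: 0.0276
```

```bash
python3 u.py 5 105
```

```text
t 11.7 tcp [0.513 0.091 0.245] F [-7.315  1.718 -2.096] |Fxy| 7.51 slabF [-6.99   2.757] pad in slab -0.10515768501567638 0.15918283317952897 tilt [-0.136 -0.004] pad z 0.16142925035650274 edge z 0.15 speed x exp -0.09997541851287187
```

Request:
{"name": "carry_out", "arguments": {
  "steps": [
    [[0.45, -1.0, 0.2], -6, 1],
    [[0.4, -1.0, 0.2], -6, 1]
  ]
}}

```text
time: 11.9
position: [0.5133, 0.0754, 0.247]
tool_rot: [0.997, -0.034, -0.063, -0.018]
ft_force: [-6.4, 2.4, -4.1]
grip_width: 0.0277
```

```bash
python3 - <<'E'
s=open('u.py').read()
s=s.replace('tz=R.from_quat(o["tool_rot"]).as_matrix()[:,2]-[.027,.013,0]','tz=(R.from_quat(o["tool_rot"])*R.from_quat([1,.019,.013,-.007]).inv()).apply([0,0,-1])\ntz=(R.from_quat(o["tool_rot"])).apply(R.from_quat([1,.019,.013,-.007]).inv().apply([0,0,-1]))')
s=s.replace('print("t"','print("pm",pm,"t"')
open('u.py','w').write(s)
E
python3 u.py 5 105
```

```text
pm [0.502 0.078 0.164] t 12.15 tcp [0.515 0.075 0.248] F [-5.933  2.755 -0.403] |Fxy| 6.54 slabF [-5.473  3.584] pad in slab -0.09183801682360052 0.15383306123513446 tilt [-0.148  0.029] pad z 0.1638434561097738 edge z 0.154 speed x exp -0.10117383251306081
```

Request:
{"name": "carry_out", "arguments": {
  "steps": [
    [[0.7, -1.1, 0.2], -6, 1],
    [[0.6, -1.1, 0.2], -6, 1]
  ]
}}

```text
time: 12.35
position: [0.5185, 0.0586, 0.2497]
tool_rot: [0.988, -0.138, -0.07, -0.029]
ft_force: [-6.1, 3.1, -3.9]
grip_width: 0.0277
```

```bash
python3 u.py 5 105
```

```text
pm [0.506 0.064 0.167] t 12.6 tcp [0.519 0.058 0.251] F [-6.358  3.03   0.334] |Fxy| 7.04 slabF [-5.853  3.917] pad in slab -0.09334755776320097 0.14312477395080034 tilt [-0.157  0.071] pad z 0.16656690069534058 edge z 0.153 speed x exp -0.10340104154331733
```

Request:
{"name": "carry_out", "arguments": {
  "steps": [
    [[0.6, -1.1, 0.1], -6, 1],
    [[0.6, -1.1, 0.1], -6, 1]
  ]
}}

```text
time: 12.8
position: [0.5226, 0.0424, 0.251]
tool_rot: [0.967, -0.241, -0.077, -0.041]
ft_force: [-6.3, 3.7, -3.2]
grip_width: 0.0276
```

```bash
python3 u.py 5 98
```

```text
pm [0.511 0.052 0.168] t 13.05 tcp [0.524 0.042 0.252] F [-6.651  3.918  1.688] |Fxy| 7.72 slabF [-6.015  4.838] pad in slab -0.09641562417460174 0.14213682413818107 tilt [-0.156  0.115] pad z 0.16791325272284374 edge z 0.149 speed x exp -0.1035928909777853
```

Request:
{"name": "carry_out", "arguments": {
  "steps": [
    [[0.4, -1.4, 0.1], -7, 1],
    [[0.4, -1.5, 0.1], -7, 1]
  ]
}}

```text
time: 13.25
position: [0.5235, 0.0197, 0.2528]
tool_rot: [0.929, -0.356, -0.082, -0.053]
ft_force: [-8.1, 3.0, -2.6]
grip_width: 0.0273
```

```bash
python3 u.py 5 98
```

```text
pm [0.513 0.032 0.169] t 13.5 tcp [0.524 0.019 0.253] F [-7.153  3.691  1.695] |Fxy| 8.05 slabF [-6.545  4.686] pad in slab -0.10267424369275757 0.12133714764098469 tilt [-0.141  0.163] pad z 0.16944155166704372 edge z 0.149 speed x exp -0.10695770549478377
```

Request:
{"name": "carry_out", "arguments": {
  "steps": [
    [[0.2, -1.4, 0], -7, 1],
    [[0.2, -1.5, 0], -7, 1]
  ]
}}

```text
time: 13.7
position: [0.5215, -0.0045, 0.2527]
tool_rot: [0.878, -0.466, -0.084, -0.064]
ft_force: [-6.4, 3.0, -2.2]
grip_width: 0.0277
```

```bash
python3 u.py 5 98
```

```text
pm [0.513 0.011 0.169] t 13.95 tcp [ 0.522 -0.005  0.253] F [-7.074  3.227  0.865] |Fxy| 7.78 slabF [-6.533  4.216] pad in slab -0.10563491896146845 0.09579400570280797 tilt [-0.112  0.202] pad z 0.1689233006539566 edge z 0.151 speed x exp -0.10892847786282919
```

```bash
python3 u.py 6 98
```

```text
pm [0.513 0.011 0.169] t 14.25 tcp [ 0.522 -0.006  0.253] F [-8.137  2.919  1.577] |Fxy| 8.65 slabF [-7.63   4.064] pad in slab -0.11686524788828187 0.09408784999145225 tilt [-0.112  0.201] pad z 0.1687641906364385 edge z 0.147 speed x exp -0.10896438290918176
```

Request:
{"name": "carry_out", "arguments": {
  "steps": [
    [[0.35, -1.4, 0], -7, 1],
    [[0.35, -1.5, 0], -7, 1]
  ]
}}

```text
time: 14.45
position: [0.5245, -0.0315, 0.2521]
tool_rot: [0.816, -0.569, -0.08, -0.071]
ft_force: [-6.0, 1.4, -2.0]
grip_width: 0.0276
```

```bash
python3 u.py 5 98
```

```text
pm [ 0.518 -0.013  0.168] t 14.7 tcp [ 0.524 -0.032  0.252] F [-7.893  1.331  1.486] |Fxy| 8.0 slabF [-7.618  2.458] pad in slab -0.11526009441992603 0.05249621950803071 tilt [-0.073  0.225] pad z 0.16812641584798804 edge z 0.15 speed x exp -0.10610638439747291
```

```bash
python3 u.py 6 103
```

```text
pm [ 0.518 -0.013  0.168] t 15.0 tcp [ 0.524 -0.032  0.252] F [-7.556  1.012  0.178] |Fxy| 7.62 slabF [-7.331  2.093] pad in slab -0.10807713783678316 0.04799190893758396 tilt [-0.072  0.225] pad z 0.16801836346492832 edge z 0.154 speed x exp -0.10540270456868786
```

Request:
{"name": "carry_out", "arguments": {
  "steps": [
    [[0.35, -1.2, 0], -7, 1],
    [[0.35, -1.2, 0], -7, 1]
  ]
}}

```text
time: 15.2
position: [0.527, -0.0542, 0.2511]
tool_rot: [0.741, -0.663, -0.075, -0.077]
ft_force: [-8.0, 1.9, -2.7]
grip_width: 0.0276
```

```bash
python3 u.py 5 103
```

```text
pm [ 0.525 -0.035  0.167] t 15.45 tcp [ 0.527 -0.055  0.251] F [-7.899  0.869  0.001] |Fxy| 7.95 slabF [-7.69   2.001] pad in slab -0.10838132683031546 0.024321797383998357 tilt [-0.026  0.236] pad z 0.1670300541173088 edge z 0.153 speed x exp -0.10076605483359728
```

Request:
{"name": "carry_out", "arguments": {
  "steps": [
    [[0.3, -1.3, 0.1], -7, 1],
    [[0.3, -1.3, 0.1], -7, 1]
  ]
}}

```text
time: 15.65
position: [0.5299, -0.0806, 0.2521]
tool_rot: [-0.655, 0.748, 0.067, 0.082]
ft_force: [-7.8, 0.5, -3.4]
grip_width: 0.0276
```

```bash
python3 u.py 10 107
```

```text
pm [ 0.532 -0.061  0.168] t 16.15 tcp [ 0.53  -0.081  0.252] F [-6.698  0.295 -0.122] |Fxy| 6.7 slabF [-6.585  1.26 ] pad in slab -0.09192117745860207 -0.010290762912860123 tilt [0.024 0.233] pad z 0.16807067175417928 edge z 0.16 speed x exp -0.09249898969485326
```

```bash
python3 u.py 3 107
```

```text
pm [ 0.532 -0.061  0.168] t 16.3 tcp [ 0.53  -0.081  0.252] F [-6.249  0.516 -0.363] |Fxy| 6.27 slabF [-6.109  1.414] pad in slab -0.08752805369969613 -0.00859218883713324 tilt [0.024 0.233] pad z 0.16810443241569872 edge z 0.161 speed x exp -0.0929083923785068
```

Request:
{"name": "carry_out", "arguments": {
  "steps": [
    [[0.6, -1.4, 0.1], -7, 1],
    [[0.6, -1.4, 0.1], -7, 1]
  ]
}}

```text
time: 16.5
position: [0.5373, -0.1079, 0.2526]
tool_rot: [-0.56, 0.822, 0.059, 0.084]
ft_force: [-5.8, 1.4, -3.5]
grip_width: 0.0276
```

```bash
python3 u.py 7 107
```

```text
pm [ 0.543 -0.09   0.169] t 16.85 tcp [ 0.537 -0.108  0.253] F [-5.924 -0.208 -1.182] |Fxy| 5.93 slabF [-5.891  0.65 ] pad in slab -0.07850641724237883 -0.04602182755801974 tilt [0.068 0.219] pad z 0.16857487024865675 edge z 0.163 speed x exp -0.08492553858061276
```

Request:
{"name": "carry_out", "arguments": {
  "steps": [
    [[0.4, -0.3, 0.1], -5, 1],
    [[0.6, -0.3, 0.1], -5, 1],
    [[0.6, -0.3, 0.1], -5, 1],
    [[0.5, -0.3, 0], -5, 1]
  ]
}}

```text
time: 17.25
position: [0.5475, -0.1203, 0.2516]
tool_rot: [-0.41, 0.907, 0.05, 0.08]
ft_force: [-7.0, 1.1, -2.3]
grip_width: 0.0279
```

```bash
python3 u.py 6 107
```

```text
pm [ 0.557 -0.105  0.168] t 17.55 tcp [ 0.547 -0.121  0.252] F [-6.683  0.077 -0.881] |Fxy| 6.68 slabF [-6.602  1.041] pad in slab -0.07381680546844326 -0.05942043016441781 tilt [0.111 0.184] pad z 0.16755537616541266 edge z 0.162 speed x exp -0.08294707123759297
```

```bash
python3 u.py 5 98
```

```text
pm [ 0.556 -0.104  0.168] t 17.8 tcp [ 0.547 -0.12   0.252] F [-6.759  1.026 -0.535] |Fxy| 6.84 slabF [-6.54   1.992] pad in slab -0.0792134025160573 -0.04788734884263087 tilt [0.11  0.186] pad z 0.1675052220459493 edge z 0.161 speed x exp -0.0846144109431436
```

Request:
{"name": "carry_out", "arguments": {
  "steps": [
    [[0.5, -0.8, 0.1], -2, 1],
    [[0.5, -0.9, 0.1], 0, 1],
    [[0.5, -0.9, 0.1], 0, 1]
  ]
}}

```text
time: 18.1
position: [0.5536, -0.1442, 0.2517]
tool_rot: [-0.399, 0.913, 0.054, 0.071]
ft_force: [-7.2, 1.8, -2.4]
grip_width: 0.0277
```

```bash
python3 u.py 6 98
```

```text
pm [ 0.561 -0.129  0.168] t 18.4 tcp [ 0.554 -0.145  0.252] F [-6.913  0.202 -0.482] |Fxy| 6.92 slabF [-6.812  1.199] pad in slab -0.08044419027805277 -0.08136264746631439 tilt [0.094 0.183] pad z 0.16758948967129944 edge z 0.16 speed x exp -0.08115877840780364
```

Request:
{"name": "carry_out", "arguments": {
  "steps": [
    [[0.5, -0.8, 0.1], 0, 1],
    [[0.5, -0.8, 0.1], 0, 1]
  ]
}}

```text
time: 18.6
position: [0.5583, -0.1593, 0.2519]
tool_rot: [-0.401, 0.912, 0.057, 0.065]
ft_force: [-7.0, 2.3, -3.2]
grip_width: 0.0278
```

```bash
python3 u.py 9 98
```

```text
pm [ 0.565 -0.144  0.168] t 19.05 tcp [ 0.558 -0.16   0.252] F [-7.238  1.324 -0.362] |Fxy| 7.36 slabF [-6.971  2.356] pad in slab -0.08064023507591987 -0.08513169173143387 tilt [0.08  0.183] pad z 0.16785334370686628 edge z 0.162 speed x exp -0.08105050653979595
```

Request:
{"name": "carry_out", "arguments": {
  "steps": [
    [[0.4, -1.2, 0.1], 0, 1],
    [[0.4, -1.2, 0.1], 0, 1],
    [[0.4, -1.2, 0.1], 0, 1]
  ]
}}

```text
time: 19.35
position: [0.5635, -0.1933, 0.2529]
tool_rot: [-0.404, 0.911, 0.062, 0.057]
ft_force: [-7.6, 4.0, -1.7]
grip_width: 0.0278
```

```bash
python3 u.py 5 98;  python3 - <<'E'
from rig import cams
import cv2
cv2.imwrite("pics/d.png",cv2.resize(cams.camera("side")["pixels"][60:300,200:500,::-1],(750,600)))
E
```

```text
pm [ 0.568 -0.178  0.168] t 19.6 tcp [ 0.563 -0.194  0.252] F [-7.423  1.932 -0.519] |Fxy| 7.67 slabF [-7.065  2.985] pad in slab -0.08356417383394381 -0.1121086094413022 tilt [0.06  0.187] pad z 0.1682460715322987 edge z 0.164 speed x exp -0.0820293907709557
```

View pics/d.png

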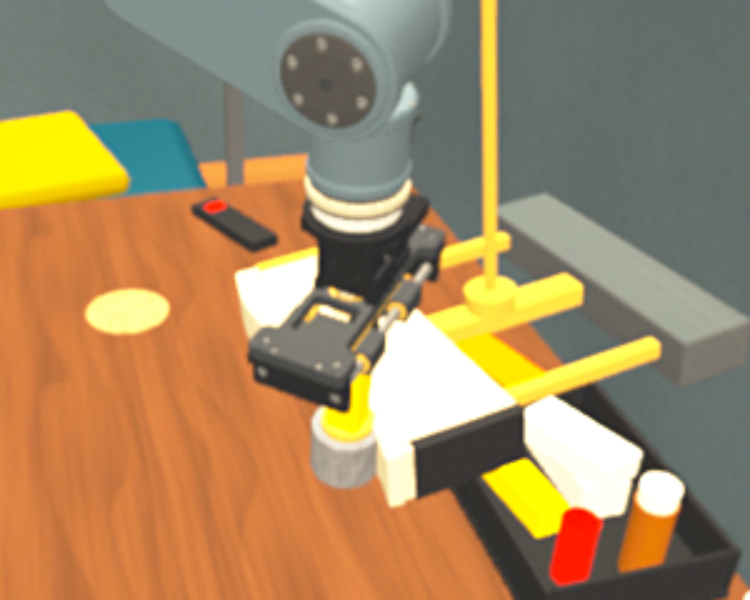

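The pad is pressed in the hollow near the black end, at about (345,445) in the crop, which agrees with y ≈ -0.11.

Request:
{"name": "carry_out", "arguments": {
  "steps": [
    [[0.25, -1.2, 0], 0, 1],
    [[0.25, -1.2, 0], 0, 1],
    [[0.2, -1.1, 0], 0, 1]
  ]
}}

```text
time: 19.95
position: [0.5649, -0.2261, 0.2508]
tool_rot: [-0.406, 0.91, 0.067, 0.051]
ft_force: [-6.6, 3.1, -1.4]
grip_width: 0.028
```

```bash
python3 u.py 8 98
```

```text
pm [ 0.568 -0.21   0.166] t 20.35 tcp [ 0.564 -0.226  0.25 ] F [-6.838  2.112 -1.579] |Fxy| 7.16 slabF [-6.461  3.078] pad in slab -0.08251039013866557 -0.14307170226440338 tilt [0.044 0.19 ] pad z 0.16589346427482715 edge z 0.167 speed x exp -0.08658858849832088
```

```bash
python3 u.py 5 98
```

```text
pm [ 0.568 -0.21   0.166] t 20.6 tcp [ 0.564 -0.226  0.25 ] F [-7.017  1.406 -2.099] |Fxy| 7.16 slabF [-6.74   2.405] pad in slab -0.08530751477611291 -0.15012778169904856 tilt [0.044 0.19 ] pad z 0.16589365377608062 edge z 0.165 speed x exp -0.08802705726188487
```

Request:
{"name": "carry_out", "arguments": {
  "steps": [
    [[0.1, 0, 0.1], 0, 1],
    [[0, 0, 0.1], 0, 1],
    [[0, 0, 0.1], 0, 1],
    [[-0.1, 0.1, 0.1], 0, 1],
    [[-0.1, 0.1, 0.1], 0, 1],
    [[-0.1, 0, 0.1], 0, 1],
    [[-0.1, 0.1, 0.1], 0, 1],
    [[-0.1, 0, 0.1], 0, 1]
  ]
}}

```text
time: 21.4
position: [0.5477, -0.2222, 0.2529]
tool_rot: [-0.409, 0.909, 0.073, 0.035]
ft_force: [-4.6, 2.4, -3.6]
grip_width: 0.0278
```

```bash
python3 u.py 2 98
```

```text
pm [ 0.548 -0.207  0.169] t 21.5 tcp [ 0.547 -0.223  0.253] F [-5.473  2.067 -0.809] |Fxy| 5.85 slabF [-5.116  2.836] pad in slab -0.08749267744373014 -0.13928249952793714 tilt [0.009 0.189] pad z 0.1690686669370745 edge z 0.17 speed x exp -0.08586738085945216
```

Request:
{"name": "carry_out", "arguments": {
  "steps": [
    [[-0.1, 0.1, 0.1], 0, 1],
    [[-0.1, 0.1, 0.1], 0, 1],
    [[-0.1, 0.1, 0.1], 0, 1],
    [[-0.2, 0.1, 0.1], 0, 1],
    [[-0.2, 0.1, 0.1], 0, 1],
    [[-0.2, 0.1, 0.1], 0, 1],
    [[-0.2, 0.1, 0.1], 0, 1],
    [[-0.2, 0.1, 0.1], 0, 1],
    [[-0.2, 0.1, 0.1], 0, 1],
    [[-0.2, 0.1, 0.1], 0, 1]
  ]
}}

```text
time: 22.5
position: [0.527, -0.2144, 0.2621]
tool_rot: [-0.41, 0.909, 0.071, 0.03]
ft_force: [-4.1, 1.3, -4.2]
grip_width: 0.0277
```

```bash
python3 u.py 2 98
```

```text
pm [ 0.527 -0.199  0.178] t 22.6 tcp [ 0.527 -0.214  0.262] F [-3.901  1.11  -1.123] |Fxy| 4.06 slabF [-3.699  1.662] pad in slab -0.09277030984058547 -0.14036024135769865 tilt [0.003 0.183] pad z 0.17828249688752545 edge z 0.171 speed x exp -0.0860685808574468
```

Request:
{"name": "carry_out", "arguments": {
  "steps": [
    [[-0.2, 0.1, 0], 0, 1],
    [[-0.2, 0.1, 0], 0, 1],
    [[-0.2, 0.1, 0], 0, 1],
    [[-0.2, 0.1, 0.1], 0, 1],
    [[-0.2, 0.1, 0], 0, 1],
    [[-0.2, 0, 0], 0, 1],
    [[-0.2, 0.1, 0.1], 0, 1],
    [[-0.2, 0, 0], 0, 1],
    [[-0.2, 0.1, 0], 0, 1],
    [[-0.2, 0, 0.1], 0, 1]
  ]
}}

```text
time: 23.6
position: [0.5092, -0.2082, 0.2675]
tool_rot: [-0.41, 0.909, 0.067, 0.034]
ft_force: [-0.7, 0.5, -3.7]
grip_width: 0.0276
```

```bash
python3 u.py 2 98
```

```text
pm [ 0.51  -0.194  0.184] t 23.7 tcp [ 0.509 -0.208  0.268] F [-1.318  0.859 -0.727] |Fxy| 1.57 slabF [-1.18  1.04] pad in slab -0.08294421737758556 -0.139144692509488 tilt [0.014 0.178] pad z 0.18378978470626417 edge z 0.178 speed x exp -0.08584188564835116
```

Request:
{"name": "carry_out", "arguments": {
  "steps": [
    [[-0.2, 0, 0.1], 0, 1],
    [[-0.2, 0, 0], 0, 1],
    [[-0.2, 0, 0], 0, 1],
    [[-0.2, 0, 0], 0, 1],
    [[-0.2, 0, 0], 0, 1],
    [[-0.2, 0, 0.1], 0, 1],
    [[-0.2, 0, 0], 0, 1],
    [[-0.2, 0, 0], 0, 1],
    [[-0.2, 0, 0], 0, 1]
  ]
}}

```text
time: 24.6
position: [0.493, -0.2103, 0.2714]
tool_rot: [-0.41, 0.909, 0.063, 0.037]
ft_force: [0.3, 0.3, -2.3]
grip_width: 0.028
```

```bash
python3 u.py 2 98
```

```text
pm [ 0.494 -0.196  0.187] t 24.7 tcp [ 0.493 -0.21   0.271] F [-0.23   0.51   0.102] |Fxy| 0.56 slabF [-0.154  0.538] pad in slab -0.08843363363969406 -0.1439666821450754 tilt [0.022 0.174] pad z 0.18732882361743203 edge z 0.181 speed x exp -0.08676442158124612
```

Request:
{"name": "carry_out", "arguments": {
  "steps": [
    [[-0.2, 0, 0], 0, 1],
    [[-0.2, 0, 0], 0, 1],
    [[-0.2, 0, 0], 0, 1],
    [[-0.3, 0, 0], 0, 1],
    [[-0.5, 0, 0], 0, 1],
    [[-0.8, 0, 0], 0, 1],
    [[-1.2, 0, 0], 0, 1],
    [[-1.5, 0, 0], 0, 1],
    [[-1.5, 0, 0], 0, 1],
    [[-1, 0, 0.3], 0, 1]
  ]
}}

```text
time: 25.7
position: [0.4133, -0.2097, 0.2742]
tool_rot: [-0.41, 0.909, 0.063, 0.037]
ft_force: [-0.2, -0.5, -2.7]
grip_width: 0.0273
```

```bash
python3 u.py 15 98
python3 - <<'E'
from rig import cams
import cv2
cv2.imwrite("pics/e.png",cams.camera("side")["pixels"][60:300,180:500,::-1])
E
```

```text
pm [ 0.417 -0.196  0.19 ] t 26.45 tcp [ 0.415 -0.21   0.274] F [ 0.166 -0.012  0.037] |Fxy| 0.17 slabF [ 0.162 -0.036] pad in slab -0.16149678330007136 -0.13896191980355774 tilt [0.023 0.172] pad z 0.1902921009719039 edge z 0.181 speed x exp -0.08580815324130375
```

View pics/e.png

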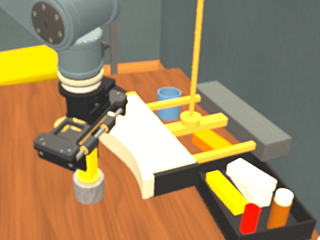

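The lamp hangs back at rest and the pad is clear of it. Now up, across and back to the mat.

Request:
{"name": "carry_out", "arguments": {
  "steps": [
    [[0, 0, 1.5], 3, 1],
    [[0, 0, 2.5], 6, 1],
    [[0, 0, 2.5], 7, 1],
    [[0, 0, 2.5], 7, 1],
    [[0, 1, 1.5], 7, 1],
    [[0, 2, 0.5], 7, 1],
    [[0, 3, 0], 7, 1],
    [[0, 3, 0], 7, 1],
    [[0, 3, 0], 7, 1],
    [[0, 3, 0], 7, 1]
  ]
}}

```text
time: 27.5
position: [0.4152, -0.0589, 0.3882]
tool_rot: [0.845, -0.531, -0.07, 0.005]
ft_force: [1.6, -0.5, -3.0]
grip_width: 0.0278
```

Request:
{"name": "carry_out", "arguments": {
  "steps": [
    [[0, 3, 0.1], 7, 1],
    [[0, 3, 0.1], 7, 1],
    [[0, 3, 0.1], 7, 1],
    [[0, 3, 0.1], 7, 1],
    [[0, 3, 0.1], 7, 1],
    [[0.2, 3, 0.1], 7, 1],
    [[0.2, 3, 0.1], 7, 1],
    [[0.2, 3, 0.1], 7, 1],
    [[0.2, 3, 0.1], 7, 1],
    [[0.2, 2.5, 0.1], 3, 1]
  ]
}}

```text
time: 28.5
position: [0.4225, 0.2506, 0.3982]
tool_rot: [0.997, 0.04, -0.055, 0.041]
ft_force: [0.1, -0.6, -2.3]
grip_width: 0.0271
```

```bash
python3 u.py 1 98
```

```text
pm [0.412 0.246 0.314] t 28.55 tcp [0.423 0.254 0.398] F [0.718 1.183 0.215] |Fxy| 1.38 slabF [0.881 1.067] pad in slab -0.09576972216193522 0.3103082641907699 tilt [-0.13  -0.097] pad z 0.3142302071240961 edge z 0.178 speed x exp -0.08432394957263706
```

Request:
{"name": "carry_out", "arguments": {
  "steps": [
    [[0.4, 2.0, 0], 0, 1],
    [[0.5, 2.5, 0], 0, 1],
    [[0.6, 2.7, 0], 0, 1],
    [[0.6, 2.5, -1], 0, 1],
    [[0.4, 1.8, -2], 0, 1],
    [[0, 0.6, -3], 0, 1],
    [[0, 0, -3], 0, 1],
    [[0, 0, -3], 0, 1],
    [[0, 0, -3], 0, 1],
    [[0, 0, -2.5], 0, 1]
  ]
}}

```text
time: 29.55
position: [0.4493, 0.3842, 0.2195]
tool_rot: [0.997, 0.042, -0.05, 0.035]
ft_force: [0.2, 0.3, -2.1]
grip_width: 0.0278
```

Request:
{"name": "carry_out", "arguments": {
  "steps": [
    [[0, 0, -2], 0, 1],
    [[0, 0, -2], 0, 1],
    [[0, 0, -1.5], 0, 1],
    [[0, 0, -1], 0, 1],
    [[0, 0, -0.2], 0, 1]
  ]
}}

```text
time: 30.05
position: [0.4471, 0.3823, 0.1444]
tool_rot: [0.997, 0.041, -0.055, 0.036]
ft_force: [-0.2, -0.6, -2.9]
grip_width: 0.028
```

```bash
python3 u.py 3 98
```

```text
pm [0.437 0.375 0.062] t 30.2 tcp [0.448 0.383 0.146] F [0.652 0.036 0.249] |Fxy| 0.65 slabF [ 0.651 -0.058] pad in slab -0.054236767402920515 0.4231178259260785 tilt [-0.128 -0.091] pad z 0.06222294189940282 edge z 0.183 speed x exp -0.10748713547797868
```

Request:
{"name": "carry_out", "arguments": {
  "steps": [
    [[0, -0.4, -0.8], 0, 1],
    [[0, -0.3, -0.7], 0, 1],
    [[0, 0, -0.5], 0, 1],
    [[0, 0, -0.4], 0, 1],
    [[0, 0, -0.3], 0, 1],
    [[0, 0, -0.2], 0, 1]
  ]
}}

```text
time: 30.8
position: [0.4499, 0.3763, 0.1179]
tool_rot: [0.997, 0.041, -0.051, 0.034]
ft_force: [-0.2, 0.6, -2.3]
grip_width: 0.0275
```

```bash
python3 u.py 3 98
```

```text
pm [0.44  0.369 0.034] t 30.95 tcp [0.45  0.376 0.118] F [-0.027  0.345  0.135] |Fxy| 0.35 slabF [0.023 0.346] pad in slab -0.0593066996490647 0.4205505011020381 tilt [-0.123 -0.088] pad z 0.0341005763915317 edge z 0.178 speed x exp -0.10719105139140428
```

Request:
{"name": "carry_out", "arguments": {
  "steps": [
    [[-0.2, 0, -0.2], 0, 1],
    [[-0.1, 0, -0.2], 0, 1],
    [[0, 0, -0.2], 0, 1],
    [[0, 0, -0.3], 0, 1],
    [[0, 0, -0.4], 0, 1],
    [[0, 0, -0.4], 0, 1]
  ]
}}

```text
time: 31.55
position: [0.4477, 0.3767, 0.1153]
tool_rot: [0.997, 0.042, -0.049, 0.034]
ft_force: [-4.0, -4.0, 19.6]
grip_width: 0.0276
```

```bash
python3 u.py 3 98
```

```text
pm [0.438 0.369 0.031] t 31.7 tcp [0.448 0.377 0.115] F [-3.317 -3.174 21.925] |Fxy| 4.59 slabF [-3.741 -2.662] pad in slab -0.09955226223100613 0.39050499679336975 tilt [-0.119 -0.088] pad z 0.0312982667256365 edge z 0.184 speed x exp -0.10210658905792178
```

Request:
{"name": "carry_out", "arguments": {
  "steps": [
    [[-0.2, -0.1, -0.2], 0, 1],
    [[-0.3, -0.2, -0.2], 0, 1],
    [[-0.3, -0.2, -0.2], 0, 1],
    [[-0.3, -0.2, -0.2], 0, 1],
    [[-0.3, -0.2, -0.2], 0, 1]
  ]
}}

```text
time: 32.2
position: [0.4438, 0.3744, 0.1149]
tool_rot: [0.998, 0.042, -0.033, 0.026]
ft_force: [1.3, 0.5, 9.4]
grip_width: 0.0279
```

```bash
python3 u.py 2 98
```

```text
pm [0.436 0.369 0.031] t 32.3 tcp [0.444 0.374 0.115] F [ 1.305  1.055 11.484] |Fxy| 1.68 slabF [1.443 0.856] pad in slab -0.04819526885300157 0.42580505831226695 tilt [-0.089 -0.07 ] pad z 0.030896727034132834 edge z 0.179 speed x exp -0.1077701882328475
```

Pressing while dragging is levelling the pad: the tilt dropped from 0.15 to 0.11. I'll repeat it.

Request:
{"name": "carry_out", "arguments": {
  "steps": [
    [[-0.4, -0.3, -0.3], 0, 1],
    [[-0.4, -0.3, -0.3], 0, 1],
    [[-0.4, -0.3, -0.3], 0, 1],
    [[-0.4, -0.3, -0.3], 0, 1],
    [[-0.4, -0.3, -0.3], 0, 1],
    [[-0.3, -0.2, -0.3], 0, 1]
  ]
}}

```text
time: 32.9
position: [0.4385, 0.3706, 0.1136]
tool_rot: [0.999, 0.041, -0.008, 0.01]
ft_force: [-0.5, -0.4, 16.0]
grip_width: 0.0275
```

```bash
python3 u.py 2 98
```

```text
pm [0.435 0.368 0.03 ] t 33.0 tcp [0.438 0.37  0.114] F [-0.271  0.028 17.513] |Fxy| 0.27 slabF [-0.264  0.067] pad in slab -0.0670544584375519 0.4169749990063325 tilt [-0.041 -0.035] pad z 0.02962054901730367 edge z 0.179 speed x exp -0.10673805969077915
```

Request:
{"name": "carry_out", "arguments": {
  "steps": [
    [[-0.3, -0.3, -0.1], 0, 1],
    [[-0.2, -0.2, 0], 0, 1],
    [[0, 0, 0], 0, 1],
    [[0, 0, 0], 0, 0.6],
    [[0, 0, 0], 0, 0.4],
    [[0, 0, 0], 0, 0],
    [[0, 0, 0], 0, 0],
    [[0, 0, 0], 0, 0],
    [[0, 0, 0], 0, 0],
    [[0, 0, 0.1], 0, 0]
  ]
}}

```text
time: 34.0
position: [0.431, 0.3643, 0.1117]
tool_rot: [0.999, 0.041, -0.011, 0.011]
ft_force: [0.2, -0.1, 0.5]
grip_width: 0.0747
```

```bash
python3 u.py 2 98
python3 - <<'E'
from rig import cams
import cv2
cv2.imwrite("pics/f.png",cv2.resize(cams.camera("side")["pixels"][100:220,190:310,::-1],(480,480)))
E
```

```text
pm [0.427 0.361 0.028] t 34.1 tcp [0.431 0.364 0.112] F [0.117 0.037 2.906] |Fxy| 0.12 slabF [0.121 0.019] pad in slab -0.07159748230744015 0.4113629133774312 tilt [-0.046 -0.038] pad z 0.027942003653754655 edge z 0.18 speed x exp -0.10593563074311947
```

View pics/f.png

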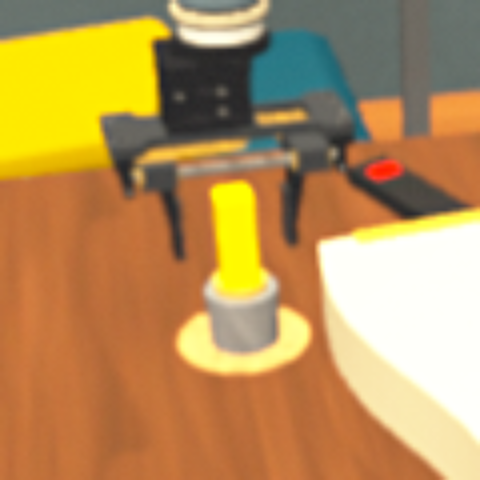

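The pad stands upright and free on the middle of the mat, between the open fingers. I'll go straight up slowly.

Request:
{"name": "carry_out", "arguments": {
  "steps": [
    [[0, 0, 0.5], 0, 0],
    [[0, 0, 1.5], 0, 0],
    [[0, 0, 2], 0, 0],
    [[0, 0, 2.5], 0, 0],
    [[0, 0, 2.5], 0, 0],
    [[0, 0, 2.5], 0, 0],
    [[0, 0, 2.5], 0, 0],
    [[0, 0, 2], 0, 0],
    [[0, 0, 0], 0, 0],
    [[0, 0, 0], 0, 0]
  ]
}}

```text
time: 35.15
position: [0.4294, 0.3634, 0.2805]
tool_rot: [0.999, 0.041, -0.011, 0.011]
ft_force: [0.4, 0.6, -0.5]
grip_width: 0.0871
```

Run:
```python
from rig import cams
import cv2
a=cams.camera("side")["pixels"]
cv2.imwrite("pics/z.png",a[:,:,::-1])
b=cv2.imread("pics/side0.png")[:,:,::-1]
d=cv2.absdiff(a,b).max(2)[130:260,270:480]   # lamp region vs start
print((d>40).sum())
```

```text
0
```

View pics/z.png

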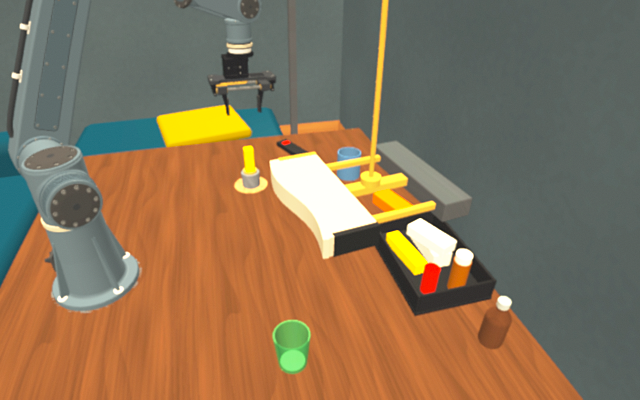

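The pad stands upright on the mat at (250,168), and the lamp and the tumbler (292,345) are where they were at the start. Handing in.

```bash
python3 -c "
from rig import robot;print(robot.hand_in())"
```

```text
the job is handed in; nothing more can be done
None
```

The job is done and handed in at about 35 s. I took the pad by its yellow handle and rubbed the lamp's wavy edge from the brass end to the black end without deliberately lifting off. I then eased off over about 4 s and stood the pad back on its mat.

**Stroke:** it took about 9 s from first sideways movement to the black end, in small moves with short pauses rather than one steady glide. I turned the pad slowly against the stone because the wrist crept out of upright under load. The pad still leaned up to about 0.25 rad during the stroke.

**Force:** the averaged wrist readings during the stroke were 5.9 to 8.7 N, mostly 6.5 to 8. The lowest, about 5.9 N, came on the way into the hollow, and I brought it back up before moving on. The sensor noise is about 0.5 N per reading and I only had averages while holding. So short peaks or dips during the moves were not checked, and my counts of 0.5 s per zone rest on estimated positions.

**Last checks:**
- **Lamp:** the last side picture showed no visible change from the start in the area around the lamp.
- **Pad:** it stands upright on the mat with its centre about 5 to 10 mm from the mat's, and the gripper is open and clear above it. It was about 0.05 rad off upright just before I let go.
- **Tumbler:** it stands where it was, judged by eye.

No check failed, and `hand_in` gave no verdict.

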